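# Clamp the strip rack with the inner knob of a coaxial pair

### The arm

A 6-joint arm with a two-finger parallel gripper is mounted at the origin on a cart in front of the work surface, level with it; the furniture and walls round the work are solid. World frame = base frame: x ahead of the robot, y to its left, z up, the work surface at z = 0. Lengths are in m, angles in rad, forces in N, time in s.
With the tool pointing down it reaches from about 0.15 to 0.775 m from the base axis. Payload 6.1 kg.
Tool frame: the origin (TCP) lies midway between the tips of the shut fingers; the grasp point (between the pads) lies 19 mm behind it (arm.grasp_offset is the distance from the TCP to the grasp point, in m); z points along the fingers, y is the line along which they close (so a half turn about z gives the same grasp; the last joint's range is limited). The gripper opens to 85 mm and grips with 20 to 120 N. Pads are 22 mm wide; open, the fingers measure 114 mm over their backs; the gripper's body (76 mm by 85 mm) begins 54 mm behind the grasp point. The pads swing forward as they close: fully open they stand 13 mm farther back than shut.
Start: joints at [-1.29, 0.126, -0.04, 1.405, 0, 1.571], TCP at [0.145, -0.504, 0.231] pointing down, gripper open.
Joint ranges: [-2.72, 2.72], [-0.95, 1.95], [-1.27, 1.35], [-1.78, 2.02], [-1.46, 1.47], [-3.14, 3.14]. Speed limits (rad/s): [2.39, 2.39, 3.01, 3.14, 3.14, 3.14].

### API

Orientations are given as a 3x3 rotation matrix whose columns are the frame's x, y, z axes.
In Python, from plant import arm gives the robot as it stands.
- The arm moves only by the tool move_arm, never from a script. Its argument "series" is a list of rows, each a list of 7 numbers: the turn, a rotation vector about the tool's x, y, z in degrees, then the shift along the tool's x, y, z in mm, then the opening, from 0 (shut) to 1 (fully open). A call has exactly 8 rows; each row shifts and turns the commanded pose from where the row before left it, along the tool's axes as they then stand; what a row does not reach is not made up. A row lasts 1/12 s, in which the tool goes at most 41.7 mm and 7.16 degrees, less where a joint would pass 70% of its speed; a pose out of reach is approached as far as the arm can. A call is refused whole if a number of a shift passes 41.7 or a number of a turn 7.16, either way. A call with a gripper value outside its range is refused whole. The fingers move at their own pace and stop on an object; the grip force is fixed at half the most. Time passes only in rows, so rows that do not move let the fingers close, or fill a call up. It gives the time, the measured TCP pose, the force, the opening and the grip force at its end, in the units of the state.
- arm.get_obs(): the state, without advancing time (a new reading comes with each control period).
- arm.capture(name): name is "side" or "top" or "wrist"; returns a dict with "color" (384x512x3 uint8, red, green, blue), "K" (3x3 intrinsics, pixels), "eye" and "rotation" of the camera in the world. Camera axes: x right, y down, z forward; pixel columns grow to the right and rows downward; lengths in m; the calibration is good to about 2 mm. A picture is of the moment at which its call begins. There is no depth.
- arm.hand_in(): hands the job in; it is judged then, once.
The state is a dict: "time": time; "q": joint angles; "joint_vel": joint speeds; "tau": joint torques, N m; "ee_pos": TCP position; "tcp_rot": TCP orientation; "force": force on the tool from outside, world axes, zero at the start; "ft_torque": the same for the moment, N m; "gripper_width": finger opening in m; "finger_force": force on a finger pad.
Only numpy, scipy, OpenCV 4.12 (cv2) and the standard library are available. Lean on these libraries where they do the work, as an engineer would, in place of code of your own. Each camera call takes 0.05 s, during which the arm holds its last target. There are 200 camera calls.

### The job

Set the small white strip rack flat on the bed of the clamp, between the sliding jaw and the fence, and let go of it. Then turn only the small inner knob clockwise until the jaw presses the rack snugly against the fence's stop plate, finger-tight and no harder, without dragging the wide outer ring beneath it, which holds the fence setting. Close the jaw by its knob only, let go of the knob at the end, and leave the other things on the bench where they are.

Things in the scene. Friction and masses are not known exactly. Their poses are not given: they have to be found in the camera images.
- strip_rack: small white rack filled with pale reagent strips, loose on the bench: 52 (its x) x 90 (its y) x 34 (z) mm over all, its straight walls 50 mm apart across and 88 mm along (what fingers and jaw meet); about 60 g. Origin at the centre of its underside, z up. Either end may face the jaw. Grasp it across the short way.
- clamp: aluminium bench clamp, fixed; base plate 100 (its x) x 226 (its y) x 12 mm, origin under its centre, z up. Clamping is along y: a grey gear housing (74 x 74 mm, centred at y = +72 mm, top 46 mm up) carries two coaxial knobs, the jaw comes out of it towards -y, the fence stands at the -y end. Lips 4 mm high, 58 mm apart, flank the bed. The rack's 90 mm length goes along y.
- bed (a point): point on the top of the clamp's bed (the surface that the rack stands on), 34.5 mm from the clamp's origin towards -y, 12 mm up; axes as the clamp's.
- jaw_face (a point): centre of the jaw's flat rubber face (44 mm wide along x, 24 mm high, lower edge 13 mm above the bench) that meets the rack; it travels along the clamp's -y, 14 mm per rad of the inner knob, and is sprung: 8 N per mm that it is pushed back.
- fence_face (a point): centre of the front of the fence block, which faces the jaw; the outer ring moves it along the clamp's y, 4 mm per rad. The rack meets not the block but a stop plate (40 x 4 x 22 mm) on two studs before it, whose front was set by hand 4 to 10 mm nearer the jaw than this point: different each time, rigid, and not measured. Room between jaw and stop plate at first: 95 to 107 mm.
- knob_top (a point): centre of the top of the small inner knob: round knurled steel, 24 mm across, standing 22 mm above the top of the outer ring, its top 80 mm above the bench; vertical axis, z up. It may be gripped from any side. Fingertips must stay above the ring's top.
- fine_knob (a joint): inner knob, rad, grows clockwise from above (closes the jaw); starts at 0 to 0.17, range 0 to 2.2. Friction 0.09 N m running free, which also holds it where left (keeping up to about 6 N on the rack); each newton of clamping adds 0.014 N m. Snug: 6 to 11 N while tightening, 0.17 to 0.24 N m in all; over 14 N (0.29 N m) harms the strips.
- coarse_ring (a joint): angle of the wide dark outer ring in rad, grows clockwise from above; 64 mm across, 12 mm high, its top 58 mm above the bench, coaxial with and directly beneath the inner knob. Friction 0.10 N m. It must stay as found.
- ring_mark (a point): white line on the top of the outer ring, 28 mm from its axis; it turns with the ring and must not shift.
- jaw: the moving jaw, an aluminium block on a steel rod with a sprung black rubber pad in front, 44 x 18 x 24 mm together; origin at the lower edge of the pad's unpressed face, 13 mm above the bench; axes as the clamp's.
- fence: the fence: aluminium block 44 x 10 x 24 mm on a foot 90 mm wide, with the steel stop plate on studs before it; origin at the lower edge of the block's front, 13 mm above the bench; axes as the clamp's.
- tally: grey hand tally counter, 38 x 92 x 34 mm, loose bystander; origin under its centre.
- beaker: clear empty beaker, 71 mm across, 112 mm high, loose bystander; origin under its centre.
- tape_roll: roll of label tape lying flat, 100 mm across, 25 mm high, loose bystander; origin under its centre.
- notes: sticky-note pad, 51 x 51 x 9 mm, loose bystander; origin under its centre.
- dropper_bottle: white dropper bottle, 43 mm across, 128 mm high, loose bystander; origin under its centre.

How it is judged:
By the outcome, as a careful person would: the job done as asked, in the order asked, and still so for the second after the job is handed in, with the robot touching nothing.
It also fails if it takes over 72 s, if anything falls off the work surface, if the arm or the gripper's body presses on something with over 40 N, if the wrist force passes 120 N, or if a joint passes its speed limit or range.

## Working session

There is one attempt and no reset: what is moved stays moved. The work goes in short steps, Python scripts to look and compute and a tool call to move; the robot and the scene stay as the last step left them, time stands still between calls to the robot, and variables do not carry over. Pictures are saved under pics/ and viewed, at most 10 in all, crops included, and the job is handed in when it is done.

Besides the shell and the picture viewer there is one more tool, called after "Request:" as name(argument=value, ...), one argument or row to a line, values as JSON. move_arm: Moves the arm, as the interface text tells. Its arguments: {"type":"object","properties":{"series":{"type":"array"}},"required":["series"]}

```bash
mkdir -p pics; ls; cat > h.py <<'E'
import numpy as np, cv2
from plant import arm
np.set_printoptions(precision=4,suppress=True)
def cap(name,f=None):
    c=arm.capture(name)
    if f: cv2.imwrite('pics/'+f,c['color'][:,:,::-1])
    return c
def ray(c,u,v):
    d=np.linalg.inv(c['K'])@[u,v,1]; return np.array(c['rotation'])@d
def onz(c,u,v,z):
    d=ray(c,u,v); e=np.array(c['eye']); return e+d*(z-e[2])/d[2]
def proj(c,p):
    q=c['K']@(np.array(c['rotation']).T@(np.array(p)-c['eye'])); return q[:2]/q[2]
E
python3 - <<'E'
from h import *
import pickle
d={n:cap(n,n+'0.png') for n in('top','side')}
pickle.dump(d,open('c0.pkl','wb'))
for n in d: print(n,d[n]['K'],d[n]['eye'],d[n]['rotation'])
o=arm.get_obs();print(o)
a=np.hstack([d['top']['color'],d['side']['color']])
E
```

```text
pics
top [[376.8933   0.     255.9785]
 [  0.     376.8933 188.4373]
 [  0.       0.       1.    ]] [ 0.4324 -0.0678  0.9434] [[ 0.0133 -0.9912  0.1315]
 [-0.9999 -0.014  -0.0044]
 [ 0.0062 -0.1314 -0.9913]]
side [[473.4646   0.     259.7248]
 [  0.     473.4646 190.8023]
 [  0.       0.       1.    ]] [0.4614 0.806  0.791 ] [[-0.9937 -0.083   0.0759]
 [-0.1113  0.6267 -0.7713]
 [ 0.0164 -0.7749 -0.6319]]
{'time': 0.1, 'q': array([-1.29  ,  0.1263, -0.0405,  1.4054, -0.    ,  1.5708]), 'joint_vel': array([ 0.0008, -0.0025,  0.0022, -0.0002,  0.0007,  0.0001]), 'tau': array([ -0.0002, -43.6902,  35.3608,   0.0136,   0.    ,   0.    ]), 'ee_pos': array([ 0.1454, -0.5041,  0.2306]), 'tcp_rot': array([[ 0.9608,  0.2771, -0.0004],
       [ 0.2771, -0.9608,  0.0013],
       [-0.    , -0.0014, -1.    ]]), 'force': array([-0.2657, -0.4355, -0.285 ]), 'ft_torque': array([0.0053, 0.0207, 0.0385]), 'finger_force': 0.0, 'gripper_width': 0.08547995315895165}
```

View pics/top0.png

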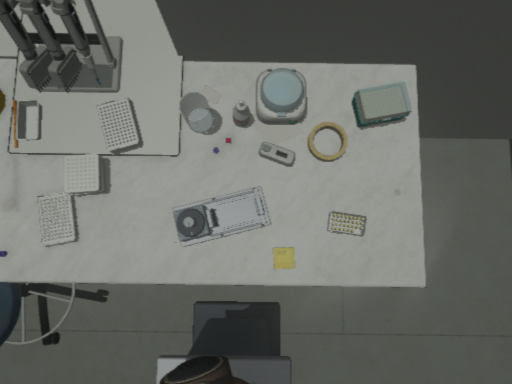

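View pics/side0.png

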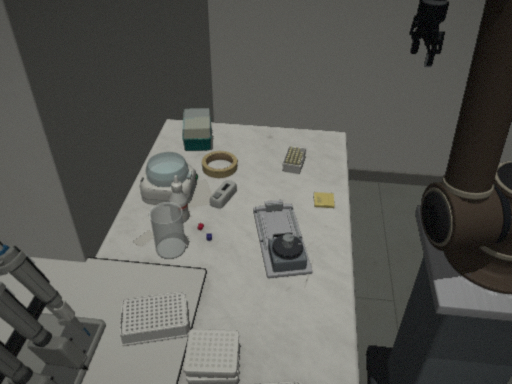

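Top view: clamp spans (173..270, 188..245) with its knob at (191,222), and the rack is at (347,223). The notes are at (284,258) and the tally at (277,153). Next I measure the rack and clamp with masks.

```bash
python3 - <<'E'
from h import *
import pickle
d=pickle.load(open('c0.pkl','rb'))
c=d['top'];im=c['color']
s=d['side']['color']
a=cv2.resize(im[175:260,160:380],None,fx=3.6,fy=3.6,interpolation=cv2.INTER_CUBIC)
b=cv2.resize(s[140:280,240:350],None,fx=2,fy=2,interpolation=cv2.INTER_CUBIC)
o=np.zeros((600,800,3),np.uint8);o[:a.shape[0],:a.shape[1]]=a;o[310:310+280,:220]=b
cv2.imwrite('pics/z0.png',o[:,:,::-1])
print(onz(c,347,223,.034),onz(c,191,222,.08))
for p in[(173,211),(263,188),(270,215),(182,245)]:print(p,onz(c,*p,.012))
E
```

```text
[ 0.4722 -0.2921  0.034 ] [0.4676 0.0756 0.08  ]
(173, 211) [0.4968 0.1323 0.012 ]
(263, 188) [ 0.5573 -0.0894  0.012 ]
(270, 215) [ 0.4902 -0.1074  0.012 ]
(182, 245) [0.4141 0.1069 0.012 ]
```

View pics/z0.png

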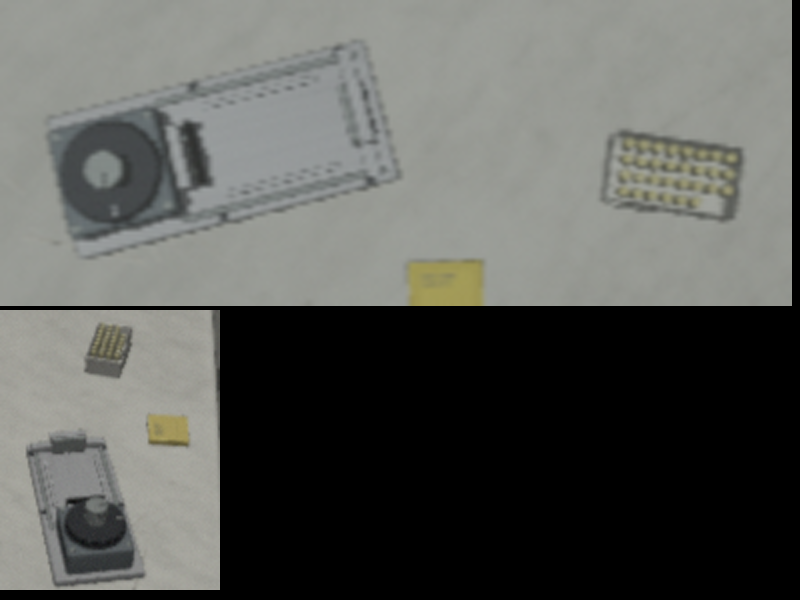

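Zoomed: the clamp's corners are at (48,118), (365,40), (400,178), (82,256) and the rack's top corners near (612,131), (742,148), (735,219), (603,203). The knob top is at about (104,170), and the jaw face and fence are visible.

```bash
python3 - <<'E'
from h import *
import pickle
d=pickle.load(open('c0.pkl','rb'));c=d['top']
def Z(p,z): return onz(c,(p[0]+.5)/3.6-.5+160,(p[1]+.5)/3.6-.5+175,z)[:2]
C=np.array([Z(p,.012) for p in[(48,118),(365,40),(400,178),(82,256)]]);print(C,C.mean(0))
for i in range(4): 
  v=C[(i+1)%4]-C[i];print(np.linalg.norm(v),np.degrees(np.arctan2(v[1],v[0])))
print('knob',Z((104,170),.08))
C=np.array([Z(p,.034) for p in[(612,131),(742,148),(735,219),(603,203)]]);print(C,C.mean(0))
for i in range(4): 
  v=C[(i+1)%4]-C[i];print(np.linalg.norm(v),np.degrees(np.arctan2(v[1],v[0])))
w=cap('wrist')
o=arm.get_obs();R=o['tcp_rot'];print('wrist cam in tool',R.T@(w['eye']-o['ee_pos']),R.T@w['rotation'],w['K'])
E
```

```text
[[ 0.5057  0.1327]
 [ 0.5629 -0.0844]
 [ 0.4679 -0.1094]
 [ 0.4123  0.1058]] [0.4872 0.0112]
0.22453247113193148 -75.24536534443392
0.09821371233794718 -165.2274792782994
0.22226306746277824 104.48748981400415
0.09720467021403295 16.111922026987294
knob [0.4678 0.0813]
[[ 0.5004 -0.2506]
 [ 0.4902 -0.3378]
 [ 0.4429 -0.3319]
 [ 0.4523 -0.244 ]] [ 0.4715 -0.2911]
0.08776505076879483 -96.68388925704303
0.0477087033678312 172.95102287837923
0.08842094336704687 83.88816613250849
0.04859993035327772 -7.810406258548124
wrist cam in tool [ 0.0684 -0.0002 -0.1428] [[ 0.0003 -0.9644 -0.2646]
 [ 1.      0.0003 -0.    ]
 [ 0.0001 -0.2646  0.9644]] [[309.0568   0.     251.8874]
 [  0.     309.0568 194.8739]
 [  0.       0.       1.    ]]
```

Request:
move_arm(
  series=[
    [0,0,0,37.2,-11.4,8,1],
    [0,0,0,37.2,-11.4,8,1],
    [0,0,0,37.2,-11.4,8,1],
    [0,0,0,37.2,-11.4,8,1],
    [0,0,0,37.2,-11.4,8,1],
    [0,0,0,37.2,-11.4,8,1],
    [0,0,-6.7,38.7,-5,8,1],
    [0,0,-6.7,38.7,-5,8,1],
  ],
)

```text
time: 0.82
ee_pos: [0.412, -0.3406, 0.1668]
tcp_rot: [[0.868, 0.497, 0.0], [0.497, -0.868, -0.0], [-0.0, 0.0, -1.0]]
force: [-0.6, 0.3, -0.6]
gripper_width: 0.085
finger_force: 0.0
```

Request:
move_arm(
  series=[
    [0,0,-6.7,38.7,-5,8,1],
    [0,0,-6.7,38.7,-5,8,1],
    [0,0,-6.7,0,0,0,1],
    [0,0,-6.7,0,0,0,1],
    [0,0,-6.7,0,0,0,1],
    [0,0,-6.7,0,0,0,1],
    [0,0,-6.7,0,0,0,1],
    [0,0,-6.7,0,0,0,1],
  ],
)

```text
time: 1.48
ee_pos: [0.4699, -0.2912, 0.1509]
tcp_rot: [[0.114, 0.993, -0.001], [0.993, -0.114, 0.0], [0.0, -0.001, -1.0]]
force: [0.5, -0.7, -0.6]
gripper_width: 0.0854
finger_force: 0.0
```

```bash
cat >> h.py <<'E'
def tool(o): 
    R=o['tcp_rot']; return o['ee_pos'],np.degrees(np.arctan2(R[1,0],R[0,0])),R[:,2]
def go(x,y,z,yaw):
    "shift in current tool axes (mm), then turn about tool z (deg)"
    o=arm.get_obs();p,yw,zz=tool(o)
    print('t',round(o['time'],2),'at',p,yw,zz,'shift',1000*o['tcp_rot'].T@(np.array([x,y,z])-p),'turn z',-(yaw-yw))
E
python3 - <<'E'
from h import *
w=cap('wrist','w1.png');import pickle;pickle.dump(w,open('w1.pkl','wb'))
go(.4715,-.2911,.15,83.2)
E
```

```text
t 1.53 at [ 0.4699 -0.2912  0.1509] 83.71836526074262 [-0.0006  0.0004 -1.    ] shift [0.32   1.5764 0.9239] turn z 0.5183652607426126
```

View pics/w1.png

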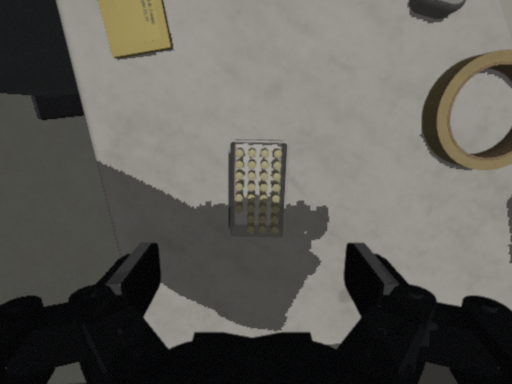

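The wrist view shows the rack with top corners about (234,143), (286,143), (283,236), (231,236), centred between the open fingers.

```bash
python3 - <<'E'
from h import *
import pickle
w=pickle.load(open('w1.pkl','rb'))
for z in(.03,.034):
  C=np.array([onz(w,*p,z)[:2] for p in[(234,143),(286,143),(283,236),(231,236)]]);print(C.mean(0))
  for i in range(4):
    v=C[(i+1)%4]-C[i];print(np.linalg.norm(v),np.degrees(np.arctan2(v[1],v[0])))
E
```

```text
[ 0.4767 -0.2935]
0.044006969699297314 -6.548145839636291
0.08472548343838938 -96.73407626777664
0.04778500797854455 173.44488012308443
0.08481611311458545 80.71290391998566
[ 0.4767 -0.2925]
0.04333976029600253 -6.5481458396362635
0.08344092238737728 -96.73407626777664
0.04706051804257181 173.44488012308443
0.08353017798640809 80.71290391998562
```

Request:
move_arm(
  series=[
    [0,0,0.7,-0.8,5,25,1],
    [0,0,0,0,0,25,1],
    [0,0,0,0,0,25,1],
    [0,0,0,0,0,22,1],
    [0,0,0,0,0,20,1],
    [0,0,0,0,0,15,1],
    [0,0,0,0,0,8,1],
    [0,0,0,0,0,5,1],
  ],
)

```text
time: 2.2
ee_pos: [0.4742, -0.2924, 0.005]
tcp_rot: [[0.134, 0.991, -0.002], [0.991, -0.134, 0.001], [0.001, -0.002, -1.0]]
force: [-0.4, 0.6, -0.0]
gripper_width: 0.0854
finger_force: 0.0
```

Request:
move_arm(
  series=[
    [0,0,0,0,0,0,0.3],
    [0,0,0,0,0,0,0.3],
    [0,0,0,0,0,0,0.3],
    [0,0,0,0,0,0,0.3],
    [0,0,0,0,0,0,0.3],
    [0,0,0,0,0,0,0.3],
    [0,0,0,0,0,0,0.3],
    [0,0,0,0,0,0,0.3],
  ],
)

```text
time: 2.87
ee_pos: [0.4758, -0.2934, 0.0077]
tcp_rot: [[0.133, 0.991, 0.002], [0.991, -0.133, -0.001], [-0.001, 0.002, -1.0]]
force: [0.4, -0.3, 5.9]
gripper_width: 0.0488
finger_force: 63.9
```

Request:
move_arm(
  series=[
    [0,0,0,0,0,-10,0.3],
    [0,0,0,0,0,-20,0.3],
    [0,0,0,0,0,-25,0.3],
    [0,0,0,0,0,-25,0.3],
    [0,0,0,0,0,-25,0.3],
    [0,0,0,30,4,-25,0.3],
    [0,0,0,30,4,-15,0.3],
    [0,0,0,30,4,0,0.3],
  ],
)

```text
time: 3.53
ee_pos: [0.5003, -0.2052, 0.156]
tcp_rot: [[0.134, 0.991, 0.006], [0.991, -0.134, -0.002], [-0.001, 0.006, -1.0]]
force: [1.0, 0.6, -0.9]
gripper_width: 0.0487
finger_force: 63.2
```

Request:
move_arm(
  series=[
    [0,0,0,30,4,0,0.3],
    [0,0,0,30,4,0,0.3],
    [0,0,0,29,2,0,0.3],
    [0,0,-5.6,0,0,0,0.3],
    [0,0,-5.6,0,0,0,0.3],
    [0,0,-5.6,0,0,0,0.3],
    [0,0,-5.6,0,0,0,0.3],
    [0,0,0,0,0,0,0.3],
  ],
)

```text
time: 4.2
ee_pos: [0.5202, -0.1181, 0.1518]
tcp_rot: [[-0.258, 0.966, -0.0], [0.966, 0.258, 0.0], [0.0, -0.0, -1.0]]
force: [-1.0, -0.2, -1.9]
gripper_width: 0.0491
finger_force: 63.1
```

```bash
python3 - <<'E'
from h import *
w=cap('wrist','w2.png');import pickle;pickle.dump(w,open('w2.pkl','wb'))
go(.4958,-.0222,.15,104.8)
E
```

```text
t 4.25 at [ 0.5203 -0.1182  0.1517] 104.68189274812373 [ 0.  0. -1.] shift [99.0738  0.6592  1.7253] turn z -0.11810725187626758
```

View pics/w2.png

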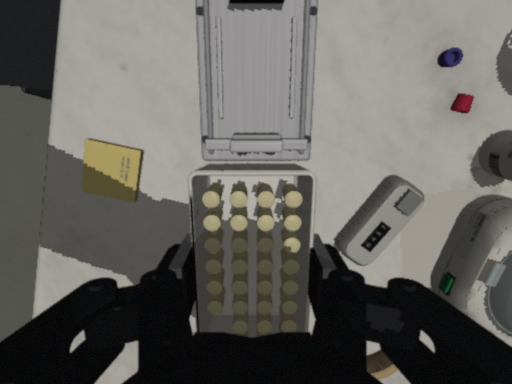

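The wrist view shows the clamp aligned with the image's vertical. The fence is at rows 135–155, columns 205–310, and the dark jaw pad is at the top (230–285, about row 5). The held rack sits at (253,250). I'll move 14 mm further forward and zoom.

Request:
move_arm(
  series=[
    [0,0,0,6,0,0,0.3],
    [0,0,0,6,0,0,0.3],
    [0,0,0,0,0,0,0.3],
    [0,0,0,0,0,0,0.3],
    [0,0,0,0,0,0,0.3],
    [0,0,0,0,0,0,0.3],
    [0,0,0,0,0,0,0.3],
    [0,0,0,0,0,0,0.3],
  ],
)

```text
time: 4.92
ee_pos: [0.5174, -0.1068, 0.1512]
tcp_rot: [[-0.255, 0.967, -0.0], [0.967, 0.255, 0.0], [0.0, -0.0, -1.0]]
force: [0.4, -0.2, 0.7]
gripper_width: 0.0492
finger_force: 63.1
```

```bash
python3 - <<'E'
from h import *
w=cap('wrist');import pickle;pickle.dump(w,open('w3.pkl','wb'))
a=cv2.resize(w['color'][0:200,170:340],None,fx=3,fy=3,interpolation=cv2.INTER_CUBIC)
cv2.imwrite('pics/w3z.png',np.clip(a[:,:,::-1].astype(float)*1.3,0,255).astype(np.uint8))
o=arm.get_obs();print(o['ee_pos'])
E
```

```text
[ 0.5174 -0.1068  0.1513]
```

View pics/w3z.png

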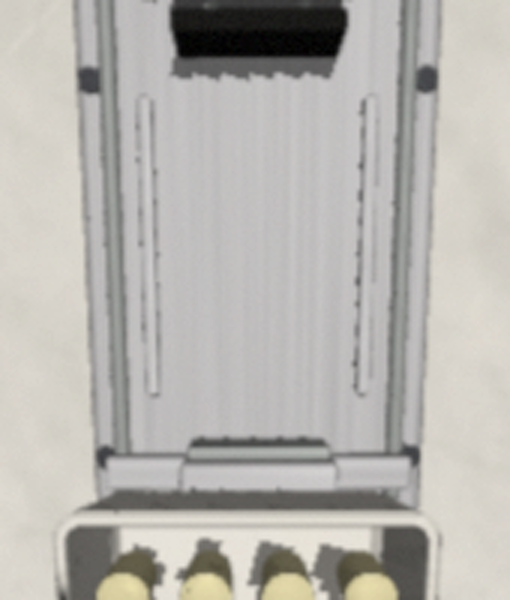

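Zoomed (3x, offset 170,0): the jaw pad's upper face edge is at row 32 and its lower edge at row 57 (cols 172–347). The stop plate's front lies between rows 438 and 447 (cols 190–330). Lips and bed edges are at cols ~90–435.

```bash
python3 - <<'E'
from h import *
import pickle
w=pickle.load(open('w3.pkl','rb'))
def Z(u,v,z): return onz(w,(u+.5)/3-.5+170,(v+.5)/3-.5,z)[:2]
a=np.radians(104.8);Y=np.array([np.cos(a),np.sin(a)]);X=np.array([Y[1],-Y[0]]);O=np.array([.4872,.0112])
f=lambda n,u,v,z:print(n,Z(u,v,z),'clampxy',(Z(u,v,z)-O)@X,(Z(u,v,z)-O)@Y)
f('jawtopL',172,32,.037);f('jawtopR',347,32,.037);f('jawlowL',180,57,.013);f('jawlowR',332,57,.013)
for v in(438,447):
  for z in (.013,.035): f('stop%d %.3f'%(v,z),260,v,z)
# lips / base edges
for v in(100,400):
  g=w['color'][round(v/3)].astype(int).sum(1);
  print(v,[ (u,) for u in range(185,325) if abs(g[u+1]-g[u-1])>90])
f('eL',88,280,.012);f('eR',435-3,280,.012);f('eL2',95,430,.012);f('eR2',424,430,.012)
f('cornL',77,40,.012);f('cornR',438,40,.012)
f('rackL',62,530,.15);f('rackR',436,530,.15)
p,yw,_=tool(arm.get_obs());print('tcp',(p[:2]-O)@X,(p[:2]-O)@Y,yw)
for z in(.165,.17,.175,.178):
  print(z,[((lambda q:((q-p[:2])@X,(q-p[:2])@Y))(Z(u,512,z))) for u in(70,430)])
E
```

```text
jawtopL [0.4656 0.0227] clampxy -0.017933134768821267 0.016584981166083708
jawtopR [0.5074 0.0337] clampxy 0.02530363609988027 0.01659005827787322
jawlowL [0.4658 0.0233] clampxy -0.01758193048420797 0.017155213161216466
jawlowR [0.5058 0.0339] clampxy 0.02374028539579035 0.017159050173051655
stop438 0.013 [ 0.5135 -0.0706] clampxy 0.004538097918798531 -0.0857662140438417
stop438 0.035 [ 0.5125 -0.0683] clampxy 0.0041989820279759345 -0.08331090597259455
stop447 0.013 [ 0.5142 -0.0732] clampxy 0.004547896186453827 -0.088468285623334
stop447 0.035 [ 0.5132 -0.0707] clampxy 0.004208013668588946 -0.0858015645537741
100 [(195,), (203,), (209,), (290,), (292,), (301,), (302,), (304,), (316,)]
400 [(200,), (207,), (213,), (298,), (311,)]
eL [ 0.4537 -0.0395] clampxy -0.04537999821928841 -0.04043293478423629
eR [ 0.5499 -0.0141] clampxy 0.054177532542314936 -0.04044698472852411
eL2 [ 0.4648 -0.081 ] clampxy -0.045233965853190505 -0.08346339218962999
eR2 [ 0.5608 -0.0557] clampxy 0.054041774171065954 -0.08349468335909506
cornL [0.4377 0.0204] clampxy -0.04553602866747166 0.021545613136752306

[... 166 characters left out ...]
32] clampxy 0.030414746892560254 -0.08499587415648645
tcp -0.000970198187631593 -0.12182219603619045 104.77267364231051
0.165 [(np.float64(-0.023663603796549502), np.float64(0.04263098782167553)), (np.float64(0.027252406406734975), np.float64(0.04260976717076993))]
0.17 [(np.float64(-0.0227022618355901), np.float64(0.043591116535027584)), (np.float64(0.02624304323066882), np.float64(0.04357071722981625))]
0.175 [(np.float64(-0.021740919874630643), np.float64(0.0445512452483796)), (np.float64(0.025233680054602668), np.float64(0.04453166728886258))]
0.178 [(np.float64(-0.021164114698055025), np.float64(0.045127322476390834)), (np.float64(0.02462806214896304), np.float64(0.045108237324290354))]
```

Request:
move_arm(
  series=[
    [0,0,0,15,3,0,0.3],
    [0,0,0,20,0,0,0.3],
    [0,0,0,25,0,0,0.3],
    [0,0,0,18,0,10,0.3],
    [0,0,0,9.3,0,25,0.3],
    [0,0,0,0,0,30,0.3],
    [0,0,0,0,0,24,0.3],
    [0,0,0,0,0,13,0.3],
  ],
)

```text
time: 5.63
ee_pos: [0.4963, -0.0212, 0.0465]
tcp_rot: [[-0.256, 0.967, -0.003], [0.967, 0.256, 0.0], [0.001, -0.003, -1.0]]
force: [-0.6, 0.2, -0.4]
gripper_width: 0.0483
finger_force: 63.1
```

```bash
python3 - <<'E'
from h import *
import pickle
w=cap('wrist');s=cap('side');t=cap('top');pickle.dump((w,s,t),open('w4.pkl','wb'))
o=np.zeros((600,800,3),np.uint8)
o[:384,:512]=w['color'];o[:384,512:800]=cv2.resize(s['color'][190:286,240:312],(288,384),interpolation=cv2.INTER_CUBIC)
o[390:594,:390]=cv2.resize(t['color'][180:248,160:290],None,fx=3,fy=3,interpolation=cv2.INTER_CUBIC)
cv2.imwrite('pics/w4.png',np.clip(o[:,:,::-1].astype(float)*1.3,0,255).astype(np.uint8))
a=np.radians(104.8);Y=np.array([np.cos(a),np.sin(a)]);X=np.array([Y[1],-Y[0]]);O=np.array([.4872,.0112])
p,yw,z=tool(arm.get_obs());print('tcp',(p[:2]-O)@X,(p[:2]-O)@Y,p[2],yw,z)
E
```

```text
tcp 0.00123792458534792 -0.03416842861254476 0.048542823898240335 104.78496739805787 [-0.0023  0.0001 -1.    ]
```

View pics/w4.png

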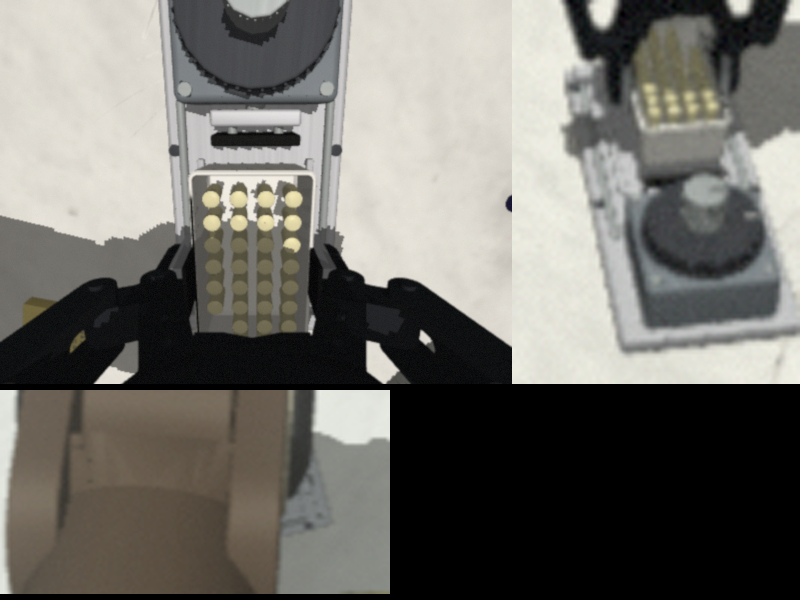

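The wrist view shows the jaw centred at col 255.5 (89 px = 44 mm) and the rack centred at col 252, so I shift +1.7 mm along tool y and descend. The rack end clears the jaw.

Request:
move_arm(
  series=[
    [0,0,0,0,1.7,4,0.3],
    [0,0,0,0,0,6,0.3],
    [0,0,0,0,0,6,0.3],
    [0,0,0,0,0,5,0.3],
    [0,0,0,0,0,3,0.3],
    [0,0,0,0,0,2,0.3],
    [0,0,0,0,0,0,0.3],
    [0,0,0,0,0,0,0.3],
  ],
)

```text
time: 6.45
ee_pos: [0.4996, -0.0211, 0.0233]
tcp_rot: [[-0.255, 0.967, -0.0], [0.967, 0.255, 0.0], [0.0, -0.0, -1.0]]
force: [-0.1, 0.4, -0.4]
gripper_width: 0.0488
finger_force: 63.1
```

Request:
move_arm(
  series=[
    [0,0,0,0,-1.0,1,0.3],
    [0,0,0,0,0,1,0.3],
    [0,0,0,0,0,0.7,0.3],
    [0,0,0,0,0,0.7,0.3],
    [0,0,0,0,0,0,0.3],
    [0,0,0,0,0,0,0.3],
    [0,0,0,0,0,0,0.3],
    [0,0,0,0,0,0,0.3],
  ],
)

```text
time: 7.12
ee_pos: [0.4987, -0.0214, 0.0199]
tcp_rot: [[-0.255, 0.967, 0.0], [0.967, 0.255, -0.0], [-0.0, 0.0, -1.0]]
force: [-0.2, -0.2, -1.0]
gripper_width: 0.0488
finger_force: 63.1
```

Request:
move_arm(
  series=[
    [0,0,0,0,0,0.6,0.3],
    [0,0,0,0,0,0.6,0.3],
    [0,0,0,0,0,0.6,0.3],
    [0,0,0,0,0,0,0.3],
    [0,0,0,0,0,0,0.3],
    [0,0,0,0,0,0,0.3],
    [0,0,0,0,0,0,0.3],
    [0,0,0,0,0,0,0.3],
  ],
)

```text
time: 7.78
ee_pos: [0.4988, -0.0214, 0.0196]
tcp_rot: [[-0.255, 0.967, 0.001], [0.967, 0.255, -0.0], [-0.0, 0.001, -1.0]]
force: [-5.8, 1.1, 13.6]
gripper_width: 0.0488
finger_force: 64.8
```

Request:
move_arm(
  series=[
    [0,0,0,0,0,-1,0.8],
    [0,0,0,0,0,0,0.8],
    [0,0,0,0,0,0,0.8],
    [0,0,0,0,0,0,0.8],
    [0,0,0,0,0,0,0.8],
    [0,0,0,0,0,-2,0.8],
    [0,0,0,0,0,-8,0.8],
    [0,0,0,0,0,-15,0.8],
  ],
)

```text
time: 8.45
ee_pos: [0.4974, -0.0213, 0.0433]
tcp_rot: [[-0.255, 0.967, -0.003], [0.967, 0.255, 0.0], [0.001, -0.003, -1.0]]
force: [-0.4, -0.1, -0.5]
gripper_width: 0.0684
finger_force: 0.0
```

Request:
move_arm(
  series=[
    [0,0,0,0,0,-20,0.8],
    [0,0,0,0,0,-25,0.8],
    [0,0,0,0,0,-25,0.8],
    [0,0,0,0,0,-25,0.8],
    [0,0,0,0,0,-20,0.8],
    [0,0,0,0,0,-10,0.8],
    [0,0,0,0,0,0,0.8],
    [0,0,0,0,0,0,0.8],
  ],
)

```text
time: 9.12
ee_pos: [0.4988, -0.0214, 0.1691]
tcp_rot: [[-0.255, 0.967, 0.001], [0.967, 0.255, 0.0], [-0.0, 0.001, -1.0]]
force: [-0.1, -0.4, 0.4]
gripper_width: 0.0683
finger_force: 0.0
```

```bash
python3 - <<'E'
from h import *
import pickle
w=cap('wrist','w5.png');s=cap('side');pickle.dump((w,s),open('w5.pkl','wb'))
o=np.zeros((384,800,3),np.uint8)
o[:384,:512]=w['color'];o[:384,512:800]=cv2.resize(s['color'][190:286,240:312],(288,384),interpolation=cv2.INTER_CUBIC)
cv2.imwrite('pics/w5b.png',np.clip(o[:,:,::-1].astype(float)*1.3,0,255).astype(np.uint8))
print(arm.get_obs()['q'],tool(arm.get_obs()))
E
```

```text
[-0.0428  0.0851 -0.2245  1.2634 -0.      1.2699] (array([ 0.4979, -0.0213,  0.1677]), np.float64(104.78949329846452), array([-0.0021,  0.    , -1.    ]))
```

View pics/w5b.png

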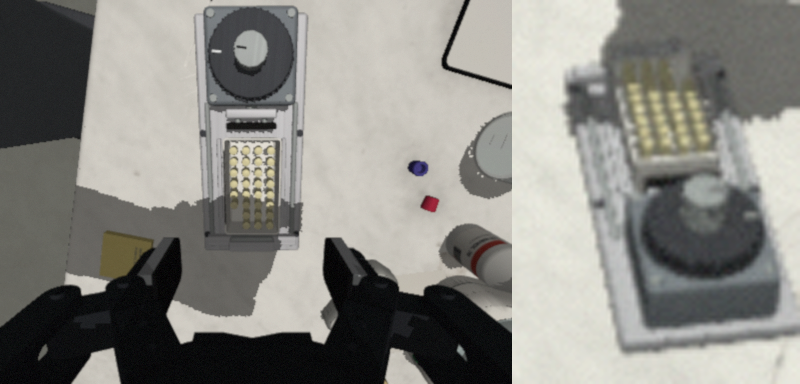

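The rack stands flat on the bed between the lips, jaw and stop, with the knob at about (251,48) in the wrist view. I now locate the knob relative to the tool.

```bash
python3 - <<'E'
from h import *
import pickle
w,s=pickle.load(open('w5.pkl','rb'))
im=w['color'];g=cv2.cvtColor(im,cv2.COLOR_RGB2GRAY)
sub=g[20:85,215:290]
m=(sub>105).astype(np.uint8)
n,l,st,ce=cv2.connectedComponentsWithStats(m)
for i in range(1,n):
  if st[i][4]>150: print(st[i]+[215,20,0,0,0],ce[i]+[215,20])
# ring: hough
c=cv2.HoughCircles(cv2.GaussianBlur(g[0:110,190:310],(3,3),1),cv2.HOUGH_GRADIENT,1,20,param1=100,param2=15,minRadius=35,maxRadius=50);print(None if c is None else c[0][:3]+[190,0,0])
R=w['rotation'];off=np.array([.0684,-.0002,-.1428])
Rt=R@np.array([[ 0.0003,-0.9644,-0.2646],[1,.0003,0],[.0001,-.2646,.9644]]).T
tcp=w['eye']-Rt@off; print('tcp at image',tcp, 'yaw',np.degrees(np.arctan2(Rt[1,0],Rt[0,0])))
for u,v,z in[(251,48,.08),(251.5,54.5,.058)]:
  P=onz(w,u,v,z);print(P,Rt.T@(P-tcp)*1000)
go(.469,.0815,.15,104.8)
E
```

```text
[234  31  33  35 884] [250.7296  47.9808]
[[243.5  53.5  49.4]
 [269.5  67.5  36.8]]
tcp at image [ 0.5006 -0.0221  0.1692] yaw 104.78946536245593
[0.4719 0.0836 0.08  ] [109.6127  -0.8433  89.0871]
[0.4725 0.0831 0.058 ] [109.0058  -0.5275 111.0895]
t 9.22 at [ 0.4979 -0.0213  0.1677] 104.78949329846452 [-0.0021  0.     -1.    ] shift [106.813   -1.6922  17.7382] turn z -0.010506701535476282
```

Request:
move_arm(
  series=[
    [0,0,0,20,-0.8,0,1],
    [0,0,0,25,0,0,1],
    [0,0,0,25,0,9,1],
    [0,0,0,20,0,15,1],
    [0,0,0,18,0,15,1],
    [0,0,0,0,0,10,1],
    [0,0,0,0,0,0,1],
    [0,0,0,0,0,0,1],
  ],
)

```text
time: 9.88
ee_pos: [0.4695, 0.0824, 0.119]
tcp_rot: [[-0.255, 0.967, -0.003], [0.967, 0.255, -0.001], [-0.0, -0.003, -1.0]]
force: [0.4, -0.4, -0.2]
gripper_width: 0.0854
finger_force: 0.0
```

Request:
move_arm(
  series=[
    [0,0,0,0,0,0,0.8],
    [0,0,0,0,0,0,0.8],
    [0,0,0,0,0,0,0.8],
    [0,0,0,0,0,0,0.8],
    [0,0,0,0,0,0,0.8],
    [0,0,0,0,0,0,0.8],
    [0,0,0,0,0,0,0.8],
    [0,0,0,0,0,0,0.8],
  ],
)

```text
time: 10.55
ee_pos: [0.4703, 0.0828, 0.1202]
tcp_rot: [[-0.255, 0.967, 0.0], [0.967, 0.255, 0.0], [-0.0, 0.0, -1.0]]
force: [0.4, 0.1, -0.8]
gripper_width: 0.0683
finger_force: 0.0
```

```bash
python3 - <<'E'
from h import *
import pickle
w=cap('wrist');pickle.dump(w,open('w6.pkl','wb'))
im=w['color']
cv2.imwrite('pics/w6.png',np.clip(im[:,:,::-1].astype(float)*1.3,0,255).astype(np.uint8))
R=w['rotation'];off=np.array([.0684,-.0002,-.1428])
Rt=R@np.array([[ 0.0003,-0.9644,-0.2646],[1,.0003,0],[.0001,-.2646,.9644]]).T
tcp=w['eye']-Rt@off; print('tcp at image',tcp,'tool axis px',proj(w,tcp+Rt[:,2]*(tcp[2]-.08)),proj(w,tcp+Rt[:,2]*(tcp[2]-.058)))
g=cv2.cvtColor(im,cv2.COLOR_RGB2GRAY)[150:330,180:330]
n,l,st,ce=cv2.connectedComponentsWithStats((g>105).astype(np.uint8))
for i in range(1,n):
  if st[i][4]>300: print(st[i]+[180,150,0,0,0],ce[i]+[180,150])
E
```

```text
tcp at image [0.4721 0.0821 0.1204] tool axis px [252.2013 222.6508] [252.1736 211.5908]
[ 180  150   29   64 1298] [190.1857 178.8798]
[ 295  150   35  180 4685] [314.155  243.5338]
[282 249  14  81 785] [289.2561 291.051 ]
```

View pics/w6.png

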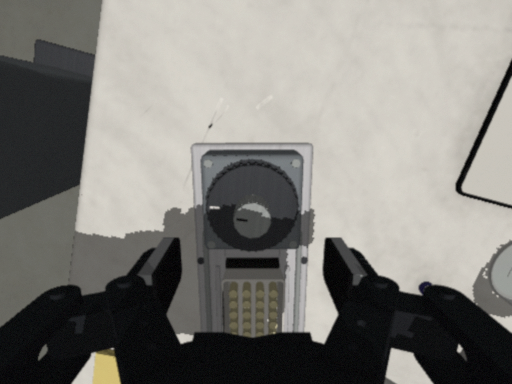

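The wrist view shows the knob top near (252,220), the ring centred near (252,206), and the tool axis hitting (252.2,222.7) at knob height. It is nearly centred, so I fit the circles before gripping.

```bash
python3 - <<'E'
from h import *
import pickle
w=pickle.load(open('w6.pkl','rb'))
g=cv2.cvtColor(w['color'],cv2.COLOR_RGB2GRAY)
sub=cv2.resize(g[145:265,195:310],None,fx=4,fy=4,interpolation=cv2.INTER_CUBIC)
for r,R in((60,90),(160,210)):
  c=cv2.HoughCircles(cv2.medianBlur(sub,7),cv2.HOUGH_GRADIENT_ALT,1.5,10,param1=120,param2=.5,minRadius=r,maxRadius=R)
  print(None if c is None else [(x/4+195-.4,y/4+145-.4,q/4) for x,y,q in c.reshape(-1,3)[:3]])
print('col252',[int(x) for x in g[150:260,246]]);print('row220',[int(x) for x in g[222,200:305]])
E
```

```text
None
[(np.float32(256.1), np.float32(205.725), np.float32(44.29))]
col252 [60, 44, 43, 44, 53, 60, 76, 85, 87, 73, 55, 47, 43, 32, 26, 30, 43, 49, 51, 51, 50, 51, 50, 51, 49, 50, 49, 52, 50, 50, 50, 52, 50, 50, 49, 49, 49, 49, 50, 48, 50, 47, 50, 49, 49, 54, 53, 52, 53, 54, 53, 52, 53, 63, 99, 118, 120, 118, 107, 79, 63, 58, 58, 57, 58, 58, 60, 59, 57, 39, 19, 35, 52, 56, 58, 58, 58, 58, 58, 57, 59, 58, 58, 58, 59, 57, 51, 34, 23, 20, 21, 21, 24, 23, 24, 21, 22, 21, 23, 23, 36, 59, 68, 69, 69, 67, 66, 51, 23, 11]
row220 [69, 68, 68, 54, 43, 43, 44, 46, 47, 37, 27, 20, 19, 22, 24, 21, 23, 20, 22, 21, 22, 22, 23, 24, 19, 21, 22, 24, 24, 21, 23, 23, 23, 33, 50, 57, 59, 58, 59, 57, 60, 58, 57, 53, 52, 53, 52, 55, 57, 58, 58, 60, 57, 57, 57, 58, 60, 59, 60, 58, 58, 58, 58, 58, 60, 61, 59, 60, 59, 57, 47, 34, 27, 21, 22, 21, 24, 22, 24, 24, 23, 23, 23, 22, 23, 20, 22, 22, 22, 24, 20, 18, 21, 24, 29, 40, 47, 43, 42, 40, 45, 60, 69, 70, 68]
```

Request:
move_arm(
  series=[
    [0,0,0,1.2,0,10,0.8],
    [0,0,0,0,0,12,0.8],
    [0,0,0,0,0,12,0.8],
    [0,0,0,0,0,10,0.8],
    [0,0,0,0,0,8,0.8],
    [0,0,0,0,0,5,0.8],
    [0,0,0,0,0,2,0.8],
    [0,0,0,0,0,0,0.8],
  ],
)

```text
time: 11.27
ee_pos: [0.4698, 0.084, 0.0607]
tcp_rot: [[-0.255, 0.967, -0.001], [0.967, 0.255, -0.0], [0.0, -0.001, -1.0]]
force: [0.4, -0.6, -0.2]
gripper_width: 0.0684
finger_force: 0.0
```

Request:
move_arm(
  series=[
    [0,0,0,0,0,0,0.5],
    [0,0,0,0,0,0,0.4],
    [0,0,0,0,0,0,0.35],
    [0,0,0,0,0,0,0.3],
    [0,0,0,0,0,0,0.2],
    [0,0,0,0,0,0,0.1],
    [0,0,0,0,0,0,0.1],
    [0,0,0,0,0,0,0.1],
  ],
)

```text
time: 11.93
ee_pos: [0.47, 0.084, 0.0618]
tcp_rot: [[-0.255, 0.967, 0.0], [0.967, 0.255, 0.0], [-0.0, 0.0, -1.0]]
force: [-2.2, 0.0, 5.6]
gripper_width: 0.0209
finger_force: 58.6
```

```bash
cat >> h.py <<'E'
def rd(n=6):
    P=[];
    for i in range(n):
        o=arm.get_obs();p,y,_=tool(o);P.append(np.r_[p*1000,y,o['force'],o['ft_torque'],o['q'][5],o['time']]);arm.capture('wrist') if i<n-1 else 0
    P=np.array(P);print('pos',P[:,:3].mean(0),'yaw',P[:,3].mean(),'F',P[:,4:7].mean(0),'M',P[:,7:10].mean(0),'sd',P[:,4:10].std(0),'q6',P[-1,10],'t',P[-1,11],'w',o['gripper_width'])
E
python3 -c "
from h import *
rd()"
```

```text
pos [470.006   83.9755  61.7663] yaw 104.7854728713988 F [-2.3484 -0.8025  5.3212] M [-0.1202  0.521   0.003 ] sd [0.3225 0.5086 0.3814 0.0281 0.0459 0.034 ] q6 1.4896070091846532 t 12.1833 w 0.020887974452030313
```

Request:
move_arm(
  series=[
    [0,0,2,0,0,0,0.1],
    [0,0,4,0,0,0,0.1],
    [0,0,4,0,0,0,0.1],
    [0,0,4,0,0,0,0.1],
    [0,0,4,0,0,0,0.1],
    [0,0,2,0,0,0,0.1],
    [0,0,0,0,0,0,0.1],
    [0,0,0,0,0,0,0.1],
  ],
)

```text
time: 12.85
ee_pos: [0.4704, 0.084, 0.0618]
tcp_rot: [[0.09, 0.996, 0.001], [0.996, -0.09, 0.0], [0.0, 0.001, -1.0]]
force: [-0.9, -0.7, 5.8]
gripper_width: 0.021
finger_force: 58.6
```

```bash
python3 -c "
from h import *
rd()
w=cap('wrist','w7.png')"
```

```text
pos [470.4277  84.0201  61.7763] yaw 84.84694663771467 F [-1.3881 -0.5603  5.6861] M [-0.1306  0.2842 -0.0807] sd [0.4253 0.3776 0.5915 0.0393 0.0142 0.0133] q6 1.837511676757324 t 13.1 w 0.02086100903721235
```

Request:
move_arm(
  series=[
    [0,0,2,0,0,0,0.1],
    [0,0,3,0,0,0,0.1],
    [0,0,3,0,0,0,0.1],
    [0,0,3,0,0,0,0.1],
    [0,0,3,0,0,0,0.1],
    [0,0,1,0,0,0,0.1],
    [0,0,0,0,0,0,0.1],
    [0,0,0,0,0,0,0.1],
  ],
)

```text
time: 13.82
ee_pos: [0.4707, 0.084, 0.0618]
tcp_rot: [[0.344, 0.939, 0.002], [0.939, -0.344, -0.0], [0.0, 0.002, -1.0]]
force: [0.2, -1.3, 5.9]
gripper_width: 0.0209
finger_force: 58.6
```

```bash
python3 -c "
from h import *
rd()"
```

```text
pos [470.7212  83.9611  61.7646] yaw 69.8696278866103 F [-0.0087 -0.8542  5.5144] M [-0.1929  0.0267 -0.0499] sd [0.3619 0.3806 0.2986 0.026  0.0365 0.0231] q6 2.098883179849307 t 14.0667 w 0.020719014476551792
```

Request:
move_arm(
  series=[
    [0,0,2,0,0,0,0.1],
    [0,0,2,0,0,0,0.1],
    [0,0,2,0,0,0,0.1],
    [0,0,2,0,0,0,0.1],
    [0,0,2,0,0,0,0.1],
    [0,0,0,0,0,0,0.1],
    [0,0,0,0,0,0,0.1],
    [0,0,0,0,0,0,0.1],
  ],
)

```text
time: 14.73
ee_pos: [0.4709, 0.0838, 0.0618]
tcp_rot: [[0.502, 0.865, 0.002], [0.865, -0.502, -0.0], [0.001, 0.002, -1.0]]
force: [1.0, -1.0, 4.5]
gripper_width: 0.0208
finger_force: 58.6
```

```bash
sed -i "s/'q6',/'tau6',arm.get_obs()['tau'][[0,5]],'q6',/" h.py; python3 -c "
from h import *
rd()"
```

```text
pos [470.9209  83.8686  61.7814] yaw 59.88148618478059 F [ 0.742  -0.9183  5.1735] M [-0.3175 -0.1377 -0.0841] sd [0.5887 0.7698 0.3859 0.0382 0.0289 0.023 ] tau6 [ 0.853  -0.0833] q6 2.273076367228366 t 14.9833 w 0.020691539163186338
```

Request:
move_arm(
  series=[
    [0,0,1.5,0,0,0,0.1],
    [0,0,1.5,0,0,0,0.1],
    [0,0,1.5,0,0,0,0.1],
    [0,0,1.5,0,0,0,0.1],
    [0,0,0,0,0,0,0.1],
    [0,0,0,0,0,0,0.1],
    [0,0,0,0,0,0,0.1],
    [0,0,0,0,0,0,0.1],
  ],
)

```text
time: 15.65
ee_pos: [0.471, 0.0838, 0.0618]
tcp_rot: [[0.589, 0.808, 0.002], [0.808, -0.589, -0.0], [0.001, 0.002, -1.0]]
force: [1.3, -1.8, 4.3]
gripper_width: 0.0205
finger_force: 58.6
```

```bash
python3 -c "
from h import *
rd(4)"
```

```text
pos [471.0089  83.805   61.7702] yaw 53.88225077928566 F [ 1.1918 -2.0122  5.1974] M [-0.3532 -0.2227 -0.0293] sd [0.4625 0.3637 0.7471 0.0251 0.0179 0.022 ] tau6 [ 0.9956 -0.0566] q6 2.3777636473107493 t 15.8 w 0.020650139111773144
```

Request:
move_arm(
  series=[
    [0,0,0.5,0,0,0,0.1],
    [0,0,0.5,0,0,0,0.1],
    [0,0,0.5,0,0,0,0.1],
    [0,0,0.5,0,0,0,0.1],
    [0,0,0.5,0,0,0,0.1],
    [0,0,0.5,0,0,0,0.1],
    [0,0,0.5,0,0,0,0.1],
    [0,0,0.5,0,0,0,0.1],
  ],
)

```text
time: 16.47
ee_pos: [0.4711, 0.0838, 0.0618]
tcp_rot: [[0.645, 0.764, 0.002], [0.764, -0.645, -0.001], [0.001, 0.002, -1.0]]
force: [1.7, -1.5, 4.9]
gripper_width: 0.0207
finger_force: 58.6
```

```bash
python3 -c "
from h import *
rd(4)"
```

```text
pos [471.0711  83.7629  61.7681] yaw 49.85829157761728 F [ 1.4915 -1.9195  5.0705] M [-0.4447 -0.3228  0.0339] sd [0.2205 0.4546 0.7348 0.0155 0.0262 0.0631] tau6 [1.162  0.0037] q6 2.4477521703443292 t 16.6167 w 0.020710420319979224
```

Request:
move_arm(
  series=[
    [0,0,0.5,0,0,0,0.1],
    [0,0,0.5,0,0,0,0.1],
    [0,0,0.5,0,0,0,0.1],
    [0,0,0.5,0,0,0,0.1],
    [0,0,0,0,0,0,0.1],
    [0,0,0,0,0,0,0.1],
    [0,0,0,0,0,0,0.1],
    [0,0,0,0,0,0,0.1],
  ],
)

```text
time: 17.28
ee_pos: [0.4711, 0.0837, 0.0618]
tcp_rot: [[0.671, 0.742, 0.002], [0.742, -0.671, -0.001], [0.001, 0.002, -1.0]]
force: [1.3, -2.6, 4.9]
gripper_width: 0.0209
finger_force: 58.6
```

```bash
python3 -c "
from h import *
rd(4)"
```

```text
pos [471.1077  83.7304  61.7669] yaw 47.870035309864065 F [ 1.7519 -2.5066  4.7878] M [-0.4483 -0.3254 -0.0187] sd [0.9223 0.4382 0.3855 0.0403 0.0129 0.0332] tau6 [ 1.214  -0.0062] q6 2.4826804999880516 t 17.4333 w 0.02073579481119818
```

```bash
cat >> h.py <<'E'
def rq(n=3):
    for i in range(n):
        o=arm.get_obs();p,y,_=tool(o);print('t%.2f yaw %.2f Mz %.3f tau6 %.3f v6 %.4f F'%(o['time'],y,o['ft_torque'][2],o['tau'][5],o['joint_vel'][5]),o['force'],'p',p*1000)
        if i<n-1: arm.capture('wrist')
E
```

Request:
move_arm(
  series=[
    [0,0,0.3,0,0,0,0.1],
    [0,0,0.3,0,0,0,0.1],
    [0,0,0.3,0,0,0,0.1],
    [0,0,0.3,0,0,0,0.1],
    [0,0,0.3,0,0,0,0.1],
    [0,0,0.3,0,0,0,0.1],
    [0,0,0.3,0,0,0,0.1],
    [0,0,0.3,0,0,0,0.1],
  ],
)

```text
time: 18.1
ee_pos: [0.4711, 0.0837, 0.0618]
tcp_rot: [[0.701, 0.713, 0.002], [0.713, -0.701, -0.001], [0.001, 0.002, -1.0]]
force: [1.2, -2.5, 5.3]
gripper_width: 0.0209
finger_force: 58.6
```

```bash
python3 -c "
from h import *
rq()"
```

```text
t18.10 yaw 45.46 Mz 0.169 tau6 0.058 v6 0.0609 F [ 1.2427 -2.4971  5.318 ] p [471.1417  83.6933  61.7654]
t18.15 yaw 45.44 Mz 0.095 tau6 0.115 v6 -0.0097 F [ 3.1593 -2.1204  5.4282] p [471.1464  83.6888  61.7812]
t18.20 yaw 45.46 Mz 0.038 tau6 0.078 v6 -0.0025 F [ 2.0144 -2.2726  5.403 ] p [471.1446  83.696   61.7576]
```

Request:
move_arm(
  series=[
    [0,0,0,0,0,0,0.1],
    [0,0,0.2,0,0,0,0.1],
    [0,0,0.2,0,0,0,0.1],
    [0,0,0.2,0,0,0,0.1],
    [0,0,0.2,0,0,0,0.1],
    [0,0,0.2,0,0,0,0.1],
    [0,0,0,0,0,0,0.1],
    [0,0,0,0,0,0,0.1],
  ],
)

```text
time: 18.87
ee_pos: [0.4712, 0.0837, 0.0618]
tcp_rot: [[0.714, 0.701, 0.002], [0.701, -0.714, -0.001], [0.001, 0.002, -1.0]]
force: [2.2, -3.3, 5.5]
gripper_width: 0.0211
finger_force: 58.6
```

```bash
python3 -c "
from h import *
rq(4)"
```

```text
t18.87 yaw 44.47 Mz 0.110 tau6 0.089 v6 0.0012 F [ 2.1828 -3.2519  5.5265] p [471.171   83.6833  61.7829]
t18.92 yaw 44.47 Mz 0.094 tau6 0.088 v6 0.0000 F [ 2.7546 -2.2775  4.5114] p [471.1759  83.7022  61.7932]
t18.97 yaw 44.47 Mz 0.117 tau6 0.088 v6 -0.0011 F [ 1.9992 -2.0599  4.6481] p [471.1341  83.6829  61.7687]
t19.02 yaw 44.47 Mz 0.090 tau6 0.088 v6 0.0006 F [ 1.4961 -3.9123  5.2651] p [471.1635  83.6749  61.7819]
```

Request:
move_arm(
  series=[
    [0,0,0,0,0,0,0.1],
    [0,0,0.2,0,0,0,0.1],
    [0,0,0.2,0,0,0,0.1],
    [0,0,0.2,0,0,0,0.1],
    [0,0,0.2,0,0,0,0.1],
    [0,0,0.2,0,0,0,0.1],
    [0,0,0,0,0,0,0.1],
    [0,0,0,0,0,0,0.1],
  ],
)

```text
time: 19.68
ee_pos: [0.4712, 0.0837, 0.0618]
tcp_rot: [[0.726, 0.688, 0.002], [0.688, -0.726, -0.001], [0.001, 0.002, -1.0]]
force: [2.1, -2.4, 5.4]
gripper_width: 0.0205
finger_force: 58.6
```

```bash
python3 -c "
from h import *
rq(4)"
```

```text
t19.68 yaw 43.47 Mz 0.112 tau6 0.111 v6 0.0016 F [ 2.1081 -2.4175  5.4241] p [471.1571  83.6628  61.7639]
t19.73 yaw 43.47 Mz 0.178 tau6 0.110 v6 0.0008 F [ 1.6612 -3.5451  5.4416] p [471.1967  83.6867  61.7752]
t19.78 yaw 43.47 Mz 0.108 tau6 0.110 v6 0.0012 F [ 2.5374 -2.5768  4.2991] p [471.1575  83.6721  61.7495]
t19.83 yaw 43.47 Mz 0.110 tau6 0.110 v6 -0.0004 F [ 1.8526 -2.6076  5.257 ] p [471.1944  83.6608  61.7741]
```

Request:
move_arm(
  series=[
    [0,0,0.3,0,0,0,0.1],
    [0,0,0.3,0,0,0,0.1],
    [0,0,0.3,0,0,0,0.1],
    [0,0,0.3,0,0,0,0.1],
    [0,0,0.3,0,0,0,0.1],
    [0,0,0.3,0,0,0,0.1],
    [0,0,0.2,0,0,0,0.1],
    [0,0,0,0,0,0,0.1],
  ],
)

```text
time: 20.5
ee_pos: [0.4712, 0.0837, 0.0618]
tcp_rot: [[0.749, 0.662, 0.003], [0.662, -0.749, -0.001], [0.001, 0.002, -1.0]]
force: [2.0, -2.7, 5.3]
gripper_width: 0.0208
finger_force: 58.6
```

```bash
python3 -c "
from h import *
rq(4)"
```

```text
t20.50 yaw 41.47 Mz 0.198 tau6 0.195 v6 -0.0042 F [ 1.9611 -2.6547  5.2886] p [471.1829  83.6618  61.7696]
t20.55 yaw 41.46 Mz 0.196 tau6 0.156 v6 -0.0007 F [ 2.0203 -2.6153  6.288 ] p [471.1893  83.6426  61.761 ]
t20.60 yaw 41.47 Mz 0.121 tau6 0.149 v6 0.0002 F [ 2.6481 -2.686   4.9001] p [471.2074  83.6468  61.7727]
t20.65 yaw 41.47 Mz 0.147 tau6 0.149 v6 -0.0003 F [ 2.9469 -2.2606  5.369 ] p [471.204  83.64   61.785]
```

Request:
move_arm(
  series=[
    [0,0,0.2,0,0,0,0.1],
    [0,0,0.3,0,0,0,0.1],
    [0,0,0.3,0,0,0,0.1],
    [0,0,0.3,0,0,0,0.1],
    [0,0,0.3,0,0,0,0.1],
    [0,0,0.2,0,0,0,0.1],
    [0,0,0,0,0,0,0.1],
    [0,0,0,0,0,0,0.1],
  ],
)

```text
time: 21.32
ee_pos: [0.4712, 0.0836, 0.0618]
tcp_rot: [[0.768, 0.641, 0.003], [0.641, -0.768, -0.001], [0.001, 0.002, -1.0]]
force: [2.2, -3.2, 6.4]
gripper_width: 0.0208
finger_force: 58.6
```

```bash
python3 -c "
from h import *
rq(4)"
```

```text
t21.32 yaw 39.87 Mz 0.206 tau6 0.185 v6 0.0004 F [ 2.1994 -3.1727  6.3678] p [471.2277  83.6234  61.7751]
t21.37 yaw 39.87 Mz 0.186 tau6 0.184 v6 0.0001 F [ 2.1142 -2.2664  4.8561] p [471.2332  83.594   61.7643]
t21.42 yaw 39.87 Mz 0.167 tau6 0.184 v6 0.0001 F [ 2.1289 -3.0913  4.1526] p [471.208   83.6173  61.779 ]
t21.47 yaw 39.87 Mz 0.223 tau6 0.184 v6 -0.0002 F [ 1.7467 -2.3585  5.1616] p [471.2162  83.6022  61.779 ]
```

Request:
move_arm(
  series=[
    [0,0,0.2,0,0,0,0.1],
    [0,0,0.2,0,0,0,0.1],
    [0,0,0.2,0,0,0,0.1],
    [0,0,0,0,0,0,0.1],
    [0,0,0,0,0,0,0.1],
    [0,0,0,0,0,0,0.1],
    [0,0,0,0,0,0,0.1],
    [0,0,0,0,0,0,0.1],
  ],
)

```text
time: 22.13
ee_pos: [0.4712, 0.0836, 0.0618]
tcp_rot: [[0.774, 0.633, 0.003], [0.633, -0.774, -0.001], [0.001, 0.003, -1.0]]
force: [3.1, -2.8, 5.0]
gripper_width: 0.0206
finger_force: 58.6
```

```bash
python3 -c "
from h import *
rq(2)"
```

```text
t22.13 yaw 39.27 Mz 0.143 tau6 0.202 v6 0.0010 F [ 3.0995 -2.7884  4.959 ] p [471.2465  83.6112  61.7997]
t22.18 yaw 39.27 Mz 0.200 tau6 0.202 v6 -0.0011 F [ 2.1488 -3.0591  4.4965] p [471.2146  83.5752  61.7566]
```

Request:
move_arm(
  series=[
    [0,0,0,0,0,0,0.7],
    [0,0,0,0,0,0,0.7],
    [0,0,0,0,0,0,0.7],
    [0,0,0,0,0,0,0.7],
    [0,0,0,0,0,0,0.7],
    [0,0,0,0,0,-5,0.7],
    [0,0,0,0,0,-10,0.7],
    [0,0,0,0,0,-20,0.7],
  ],
)

```text
time: 22.85
ee_pos: [0.4686, 0.0838, 0.0953]
tcp_rot: [[0.775, 0.632, -0.004], [0.632, -0.775, -0.001], [-0.003, -0.002, -1.0]]
force: [0.6, -0.4, -0.3]
gripper_width: 0.0599
finger_force: 0.0
```

Request:
move_arm(
  series=[
    [0,0,0,0,0,-20,0.7],
    [0,0,0,0,0,-25,0.7],
    [0,0,0,0,0,-25,0.7],
    [0,0,-6,0,0,-25,0.7],
    [0,0,-7,0,0,0,0.7],
    [0,0,-7,0,0,0,0.7],
    [0,0,-7,0,0,0,0.7],
    [0,0,-7,0,0,0,0.7],
  ],
)

```text
time: 23.52
ee_pos: [0.4702, 0.0841, 0.1924]
tcp_rot: [[0.283, 0.959, 0.001], [0.959, -0.283, 0.0], [0.001, 0.001, -1.0]]
force: [-0.7, 0.4, -0.6]
gripper_width: 0.0596
finger_force: 0.0
```

Request:
move_arm(
  series=[
    [0,0,-7,0,0,0,0.7],
    [0,0,-7,0,0,0,0.7],
    [0,0,-7,0,0,0,0.7],
    [0,0,-7,-30,0,0,0.7],
    [0,0,-3.6,-40,0,0,0.7],
    [0,0,0,-40,0,0,0.7],
    [0,0,0,0,0,0,0.7],
    [0,0,0,0,0,0,0.7],
  ],
)

```text
time: 24.18
ee_pos: [0.4903, -0.0253, 0.1919]
tcp_rot: [[-0.25, 0.968, 0.001], [0.968, 0.25, 0.0], [-0.0, 0.001, -1.0]]
force: [0.1, 0.7, -0.9]
gripper_width: 0.0596
finger_force: 0.0
```

```bash
python3 - <<'E'
from h import *
import pickle
w=cap('wrist');s=cap('side');pickle.dump((w,s),open('w8.pkl','wb'))
w5=pickle.load(open('w5.pkl','rb'))[0]
E5=lambda c:cv2.resize(c['color'][0:260,180:320],None,fx=2.3,fy=2.3,interpolation=cv2.INTER_CUBIC)
o=np.hstack([E5(w5),E5(w)])
cv2.imwrite('pics/w8.png',np.clip(o[:,:,::-1].astype(float)*1.3,0,255).astype(np.uint8))
print(tool(arm.get_obs()),arm.get_obs()['force'],o.shape)
E
```

```text
(array([ 0.49  , -0.0234,  0.1917]), np.float64(104.69453780396921), array([ 0.0003,  0.0004, -1.    ])) [0.1128 0.3142 0.8173] (598, 644, 3)
```

View pics/w8.png

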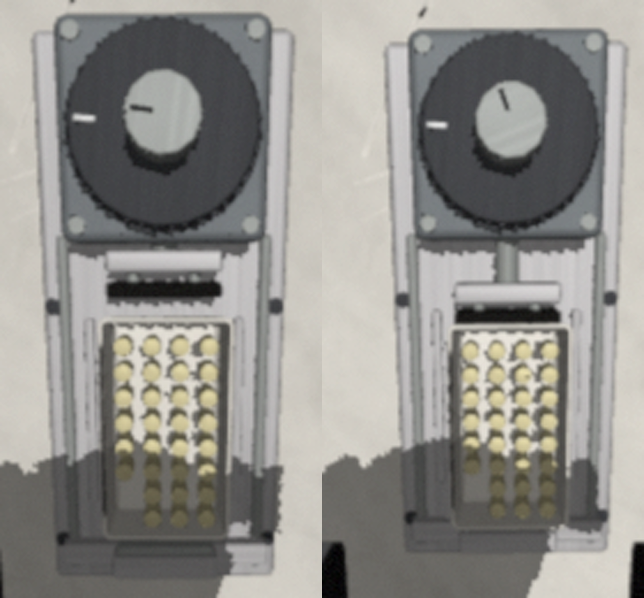

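The before/after view shows the knob mark turned clockwise about 65°. The white ring mark at the left has the same angle as before, and the jaw pad meets the rack, which is against the stop plate and square on the bed. Final torque was 0.20 N m. The gripper is clear.

```bash
python3 -c "
from h import *
print(arm.hand_in())"
```

```text
the job is handed in; nothing more can be done
None
```

The rack sits flat on the bed, pressed against the stop plate at 0.20 N m (about 8 N). The ring mark showed no shift, the knob is released, and the job was handed in at about 24 s.

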